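# Seat the proud tube and start the shaker

## Task

One of the six blue-capped tubes in the shaker's foam block is sticking up above the rest: press it down on its cap with the fingertips until it is fully home, level with the others, and only then press the green start key right down and let it spring back up. Push gently, lift nothing, and do not touch the other tubes, the yellow and red keys or the speed knob, nor disturb the things standing around.

Things in the scene. Friction and masses are not known exactly. Their poses are not given: they have to be found in the camera images.
- shaker: the tube shaker, fixed: white housing 255 mm deep (x), 220 wide (y); origin on the bench under it, front at -x. A grey console slopes up 15.5 degrees from the front edge (x -130 mm, 50 mm high) to the housing top (x -40 mm, 75 mm high). In a row on it at x -104 mm: black speed knob (y +78 mm), yellow pulse key (+26), green start key (-26), red stop key (-78)
- foam_top (a point): centre of the top of the shaker's grey foam block (116 by 172 mm), 148 mm above the bench; axes as the shaker's. It holds six tubes in two rows of three: x -26 and +26 mm, y -52, 0 and +52 mm from here. Cap tops of tubes that are home lie 59 mm above this point, 207 mm above the bench
- tube_proud: the tube that sticks up 18 to 26 mm above the others, in any of the six places: tube 30 mm across, blue cap 35 mm across, flat cap top 117 mm above this origin (bottom centre of the tube). The foam holds it by friction: it slides straight down under about 4 N, stays where it is left, and stops hard on the platform when home, this origin then 90 mm above the bench
- tube_b: a blue-capped 50 ml tube already fully home in the foam block; upright, 30 mm across, cap 35 mm across, flat cap top 117 mm above this origin (bottom centre of the tube). Its neighbours stand 52 mm away, centre to centre. To be left alone
- tube_c: a blue-capped 50 ml tube already fully home in the foam block; upright, 30 mm across, cap 35 mm across, flat cap top 117 mm above this origin (bottom centre of the tube). Its neighbours stand 52 mm away, centre to centre. To be left alone
- tube_d: a blue-capped 50 ml tube already fully home in the foam block; upright, 30 mm across, cap 35 mm across, flat cap top 117 mm above this origin (bottom centre of the tube). Its neighbours stand 52 mm away, centre to centre. To be left alone
- tube_e: a blue-capped 50 ml tube already fully home in the foam block; upright, 30 mm across, cap 35 mm across, flat cap top 117 mm above this origin (bottom centre of the tube). Its neighbours stand 52 mm away, centre to centre. To be left alone
- tube_f: a blue-capped 50 ml tube already fully home in the foam block; upright, 30 mm across, cap 35 mm across, flat cap top 117 mm above this origin (bottom centre of the tube). Its neighbours stand 52 mm away, centre to centre. To be left alone
- key_start (a joint): green start key, a spring push key: value in m, 0 = up, 0.004 = fully down (into the console, square to its surface). It begins to move at about 1.5 N and is fully down at 3.5 N
- key_start_top (a point): centre of the flat round top (20 mm across) of the green start key; its z axis points out of the sloping console, the key is pressed the opposite way. It stands 10 mm proud of the console when up
- key_pulse (a joint): yellow pulse key, a spring push key: value in m, 0 = up, 0.004 = fully down (into the console, square to its surface). To be left alone
- key_pulse_top (a point): centre of the flat round top (20 mm across) of the yellow pulse key; its z axis points out of the sloping console, the key is pressed the opposite way
- key_stop (a joint): red stop key, a spring push key: value in m, 0 = up, 0.004 = fully down (into the console, square to its surface). To be left alone
- key_stop_top (a point): centre of the flat round top (20 mm across) of the red stop key; its z axis points out of the sloping console, the key is pressed the opposite way
- knob_pointer (a point): outer end of the white pointer on top of the black speed knob, a 30 mm knob 16 mm high beside the yellow key; it turns easily. To be left alone
- flask: stoppered glass volumetric flask, 66 mm across below, thin neck, 173 mm tall, standing at the shaker's left side (+y); origin under its centre; loose, to be left where it stands
- beaker: empty glass beaker, 52 mm across, 72 mm tall, at the shaker's right side (-y); origin under its centre; loose, to be left where it stands
- marker: marker pen lying before the shaker, black with a blue cap, 123 mm long, 16 mm wide, 12 mm high; origin under the middle of the black part, x towards the cap (end at +80 mm); loose, to be left where it stands
- cap_box: flat white box with a clear lid, 92 by 72 mm, 31 mm high; origin under its centre; loose, to be left where it stands
- wash_bottle: white wash bottle with a red cap and a thin spout, 68 mm across, 200 mm tall; origin under its centre; loose, to be left where it stands
There are look-alikes about, which are no part of the job. Several things have the shape of the beaker; the one meant has the colours described above.

How it is judged:
By the outcome, as a careful person would: the job done as asked, in the order asked, and still so for the second after the job is handed in, with the robot touching nothing.
It also fails if it takes over 38 s, if anything falls off the work surface, if the arm or the gripper's body presses on something with over 40 N, if the wrist force passes 120 N, or if a joint passes its speed limit or range.

## Robot

A 7-joint arm with a two-finger parallel gripper is mounted at the origin on the work surface. World frame = base frame: x ahead of the robot, y to its left, z up, the work surface at z = 0. Lengths are in m, angles in rad, forces in N, time in s.
With the tool pointing down it reaches from about 0.4 to 0.875 m from the base axis. Payload 19.3 kg.
Tool frame: the origin (TCP) lies at the centre of the arm's flange, where the gripper is bolted on; the fingertips stand 173 mm ahead of it and the grasp point (between the pads) lies 155 mm ahead of it; z points along the fingers, y is the line along which they close (so a half turn about z gives the same grasp; the last joint's range is limited). The gripper opens to 85 mm and grips with 20 to 120 N. Pads are 22 mm wide; open, the fingers measure 114 mm over their backs; the gripper's body (76 mm by 85 mm) begins 54 mm behind the grasp point. The pads swing forward as they close: fully open they stand 13 mm farther back than shut.
Start: joints at [1.065, 0.521, -0.036, 1.599, 0.021, 1.021, -0.113], TCP at [0.264, -0.567, 0.405] pointing down, gripper open.
Joint ranges: [-2.91, 2.91], [-0.3, 2.13], [-1.5, 1.42], [0.17, 2.43], [-1.26, 4.41], [0.16, 1.93], [-2.52, 2.52]. Speed limits (rad/s): [1.89, 1.89, 2.39, 2.39, 3.01, 3.01, 3.01].

## Interface

Orientations are given as [roll, pitch, yaw] about the fixed x, y, z axes, in that order (R = Rz(yaw) Ry(pitch) Rx(roll)).
In Python, from workcell import bot, imaging, job gives the robot as it stands.
- The arm moves only by the tool carry_out, never from a script. Its argument "targets" is a list of rows, each a list of 3 entries, a list of its own where there are three numbers: the shift along the tool's x, y, z in units of 0.25 m (1.0 is 0.25 m), then the turn, a rotation vector about the tool's x, y, z in units of 180 degrees (1.0 is 180 degrees), then the opening, from 0 (shut) to 1 (fully open). In form: [[[tx, ty, tz], [wx, wy, wz], jaw], ...]. A call has 1 to 8 rows; each row shifts and turns the commanded pose from where the row before left it, along the tool's axes as they then stand; what a row does not reach is not made up. A row lasts 1/8 s, in which the tool goes at most 62.5 mm and 10.7 degrees, less where a joint would pass 70% of its speed; a pose out of reach is approached as far as the arm can. A call with a number of a shift or a turn outside -1 to 1 is refused whole. A call with a gripper value outside its range is refused whole. The fingers move at their own pace and stop on an object; "force" is the grip in N (left out, the last holds). Time passes only in rows, so rows that do not move let the fingers close. It gives the time, the measured TCP pose, the force and the opening at its end, in the units of the state.
- bot.observe(): the state, without advancing time (a new reading comes with each control period).
- imaging.grab_frame(name): name is "scene" or "top" or "wrist"; returns a dict with "pixels" (384x512x3 uint8, red, green, blue), "mtx" (3x3 intrinsics, pixels), "cam_to_world" (4x4, takes a point from camera to world coordinates); the wrist camera has in their place "mount" (4x4, takes a point from camera to tool coordinates, whose origin is the TCP and whose axes are the flange's). Camera axes: x right, y down, z forward; pixel columns grow to the right and rows downward; lengths in m; the calibration is good to about 2 mm. A picture is of the moment at which its call begins: read the wrist's pose just before it. There is no depth.
- job.job_done(): hands the job in, once; it reports no verdict.
The state is a dict: "clock": time; "qpos": joint angles; "qd": joint speeds; "joint_efforts": joint torques, N m; "position": TCP position; "tool_rot": TCP orientation; "force": force on the tool from outside, world axes, zero at the start; "moment": the same for the moment, N m; "grip_width": finger opening in m.
Only numpy, scipy, OpenCV 4.12 (cv2) and the standard library are available. Lean on these libraries where they do the work, as an engineer would, in place of code of your own. Each camera call takes 0.05 s, during which the arm holds its last target. There are 200 camera calls.

## Working session

There is one attempt and no reset: what is moved stays moved. The work goes in short steps, Python scripts to look and compute and a tool call to move; the robot and the scene stay as the last step left them, time stands still between calls to the robot, and variables do not carry over. Pictures are saved under pics/ and viewed, on a budget of 10 in all, crops included, one or two more only if the job needs it, and the job is handed in when it is done.

Besides the shell and the picture viewer there is one more tool, called after "Emit:" by a JSON object that holds its "api" and its "payload", one argument or row to a line. carry_out: Moves the arm, as the interface text tells. Its arguments: {"type":"object","properties":{"targets":{"type":"array"},"force":{"type":"number"}},"required":["targets"]}

```bash
ls; mkdir -p pics; python3 - <<'E'
from workcell import bot, imaging, job
import cv2, json
print(bot.observe())
for n in ("scene","top"):
    f=imaging.grab_frame(n); cv2.imwrite(f"pics/{n}0.png",f["pixels"][:,:,::-1]); print(n,f["mtx"].round(1).tolist(),f["cam_to_world"].round(3).tolist())
E
```

```text
pics
{'clock': 0.0, 'qpos': array([ 1.06476526,  0.52202646, -0.03632721,  1.60001173,  0.02123365,
        1.02108556, -0.11280003]), 'qd': array([0.00023426, 0.00056645, 0.00090894, 0.00027372, 0.00113798,
       0.00045942, 0.00064508]), 'joint_efforts': array([ 5.87083232e-04, -9.27102470e+01,  1.98071145e+00, -3.69927156e+01,
        1.80617021e-02,  8.37930653e-03,  7.81889685e-05]), 'position': array([ 0.26376827, -0.56645893,  0.40411654]), 'tool_rot': array([-3.14045270e+00,  1.10217846e-04,  4.35838621e-01]), 'force': array([-0.21679786,  0.23064211,  0.8046447 ]), 'moment': array([-0.01215558, -0.02280919, -0.04042946]), 'grip_width': 0.08524955665677506}
scene [[497.2, 0.0, 254.4], [0.0, 497.2, 189.5], [0.0, 0.0, 1.0]] [[-0.989, -0.11, 0.098, 0.405], [-0.147, 0.691, -0.708, 1.135], [0.01, -0.714, -0.7, 1.215], [0.0, 0.0, 0.0, 1.0]]
top [[347.6, 0.0, 252.6], [0.0, 347.6, 191.6], [0.0, 0.0, 1.0]] [[-0.004, -0.983, 0.182, 0.396], [-1.0, 0.007, 0.016, 0.019], [-0.017, -0.182, -0.983, 0.983], [0.0, 0.0, 0.0, 1.0]]
```

View pics/scene0.png

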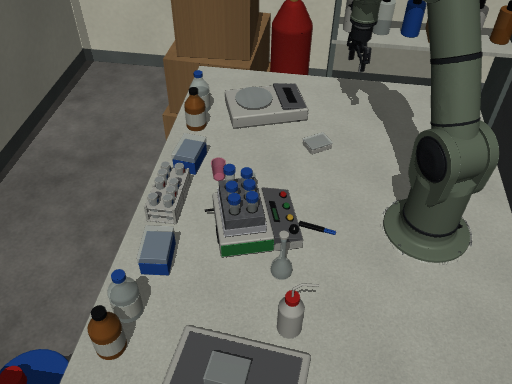

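View pics/top0.png

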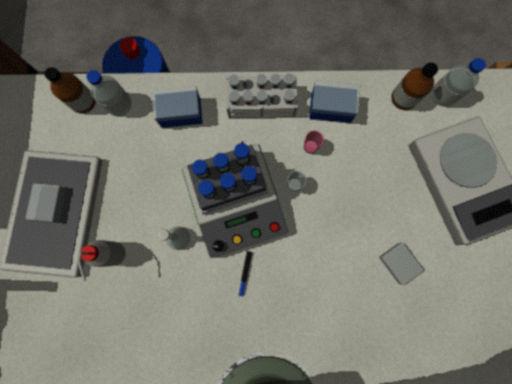

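```bash
cat > h.py <<'E'
import numpy as np, cv2
from workcell import bot, imaging, job
from scipy.spatial.transform import Rotation as Ro
def ray(f,uv,T=None):
    T=f["cam_to_world"] if T is None else T
    d=T[:3,:3]@np.linalg.solve(f["mtx"],[uv[0],uv[1],1.]); return T[:3,3],d/np.linalg.norm(d)
def tri(rs):
    A=sum(np.eye(3)-np.outer(d,d) for o,d in rs); b=sum((np.eye(3)-np.outer(d,d))@o for o,d in rs)
    p=np.linalg.solve(A,b); return p,max(np.linalg.norm(np.cross(p-o,d)) for o,d in rs)
def plane(r,z): o,d=r; return o+d*(z-o[2])/d[2]
def proj(f,p,T=None):
    T=f["cam_to_world"] if T is None else T
    c=f["mtx"]@(T[:3,:3].T@(np.asarray(p)-T[:3,3])); return c[:2]/c[2]
def blobs(f,hr,box,smin=110,vmin=60,amin=6):
    h=cv2.cvtColor(f["pixels"],cv2.COLOR_RGB2HSV).astype(int); H=h[...,0]
    inh=(H>=hr[0])&(H<=hr[1]) if hr[0]<hr[1] else (H>=hr[0])|(H<=hr[1])
    m=(inh&(h[...,1]>smin)&(h[...,2]>vmin)).astype(np.uint8)
    x0,y0,x1,y1=box; k=np.zeros_like(m); k[y0:y1,x0:x1]=m[y0:y1,x0:x1]
    n,l,s,c=cv2.connectedComponentsWithStats(k)
    return [(c[i].round(2).tolist(),s[i].tolist()) for i in range(1,n) if s[i][4]>=amin]
E
python3 - <<'E'
from h import *
S=imaging.grab_frame("scene");T=imaging.grab_frame("top")
bs=(205,160,310,260);bt=(180,140,295,258)
for n,hr in dict(red=(172,6),green=(50,75),yellow=(18,32),blue=(105,125)).items():
    print(n,"S",blobs(S,hr,bs),"\n  T",blobs(T,hr,bt))
a=cv2.resize(S["pixels"][155:255,200:310],None,fx=4,fy=4,interpolation=2);b=cv2.resize(T["pixels"][140:260,180:295],None,fx=3.34,fy=3.34,interpolation=2)[:400]
cv2.imwrite("pics/crop1.png",np.hstack([a,b[:400,:360]])[:,:,::-1])
E
```

```text
red S [([217.66, 172.12], [212, 164, 12, 17, 131]), ([282.81, 193.55], [280, 191, 7, 6, 31])] 
  T [([273.98, 226.83], [270, 223, 9, 9, 58])]
green S [([286.12, 204.83], [284, 203, 6, 5, 24]), ([274.53, 213.21], [273, 208, 4, 11, 19]), ([246.8, 247.63], [221, 240, 53, 17, 552])] 
  T [([255.5, 233.0], [253, 230, 6, 7, 36])]
yellow S [([289.45, 216.58], [287, 214, 6, 6, 31])] 
  T [([236.65, 239.18], [233, 235, 9, 9, 62])]
blue S [([228.89, 169.12], [223, 164, 12, 11, 111]), ([249.08, 185.12], [241, 167, 18, 36, 372]), ([232.58, 192.56], [225, 180, 16, 26, 264])] 
  T [([241.34, 150.47], [234, 143, 16, 15, 183]), ([220.31, 159.9], [213, 153, 16, 15, 176]), ([198.93, 166.8], [191, 160, 16, 15, 182]), ([248.43, 173.27], [241, 166, 16, 16, 199]), ([226.99, 180.29], [219, 173, 17, 16, 201]), ([205.37, 187.29], [198, 180, 16, 16, 202])]
```

View pics/crop1.png

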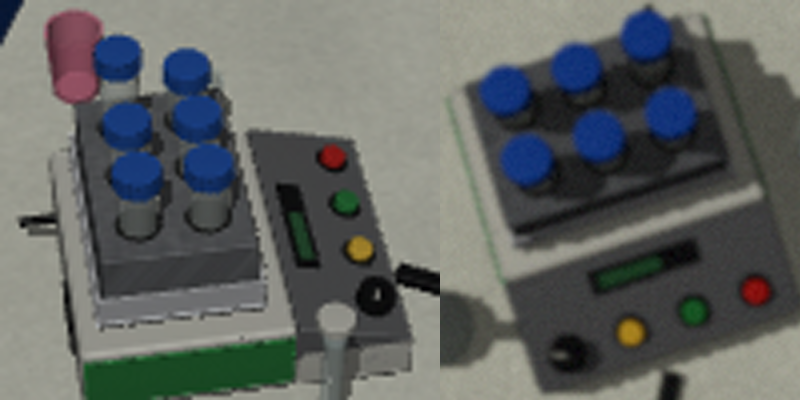

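The proud tube candidates are the six blue caps, at top-view pixels (199,167), (220,160), (241,150), (205,187), (227,180) and (248,173). The one at top (241,150) / scene (229,169) looks higher: it is in the back row at the -y end. The other blue caps (bottles, pen, boxes) are off the shaker. The green key is at top (255.5,233) / scene (286,205), with yellow on one side and red on the other. The dark green display and the green side strip aren't keys. Next I check this numerically.

```bash
python3 - <<'E'
from h import *
from scipy.optimize import least_squares
S=imaging.grab_frame("scene");T=imaging.grab_frame("top")
s=np.radians(15.5)
kz=50+26*np.tan(s)+10*np.cos(s); kx=-104-10*np.sin(s)
K={"red":((282.81,193.55),(273.98,226.83),-78),"green":((286.12,204.83),(255.5,233.),-26),"yellow":((289.45,216.58),(236.65,239.18),26)}
for n,(a,b,y) in K.items(): 
    p,e=tri([ray(S,a),ray(T,b)]); print(n,p.round(4),round(e,4), plane(ray(S,a),kz/1e3).round(4),plane(ray(T,b),kz/1e3).round(4))
caps=[((241.34,150.47),1,-1),((220.31,159.9),1,0),((198.93,166.8),1,1),((248.43,173.27),-1,-1),((226.99,180.29),-1,0),((205.37,187.29),-1,1)]
def pt(q,l): c,s_=np.cos(q[2]),np.sin(q[2]); return np.array([q[0]+c*l[0]-s_*l[1],q[1]+s_*l[0]+c*l[1],l[2]])
# foam top centre x offset unknown -> q[3]
def res(q,full=False):
    r=[]
    for n,(a,b,y) in K.items():
        P=pt(q,(kx/1e3,y/1e3,kz/1e3)); r+=[(proj(S,P)-a),(proj(T,P)-b)]
    for uv,i,j in caps[1:]:
        P=pt(q,(q[3]+i*.026,j*.052,.203)); r.append(proj(T,P)-uv)
    return np.array(r).round(2) if full else np.concatenate(r)
o=least_squares(res,[.55,.1,.3,.02]); q=o.x; print(q,res(q,True).tolist())
np.save("q.npy",q)
# home cap positions vs observed (z .203 used)
for uv,i,j in caps: print(i,j,proj(T,pt(q,(q[3]+i*.026,j*.052,.203))).round(1),uv,proj(S,pt(q,(q[3]+i*.026,j*.052,.203))).round(1))
print("proud tri",tri([ray(S,(228.89,169.12)),ray(T,(241.34,150.47))]),pt(q,(q[3]+.026,-.052,.203)))
print("green",pt(q,(kx/1e3,-.026,kz/1e3)))
E
```

```text
red [ 0.4711 -0.0224  0.0657] 0.0004 [ 0.4714 -0.0213  0.0668] [ 0.4706 -0.0224  0.0668]
green [0.4552 0.0263 0.065 ] 0.0003 [0.4554 0.028  0.0668] [0.4547 0.0263 0.0668]
yellow [0.4395 0.0757 0.0653] 0.0005 [0.4399 0.0771 0.0668] [0.4389 0.0757 0.0668]
[0.54861296 0.08434804 0.31277009 0.0447387 ] [[0.12, -0.29], [0.12, -0.19], [0.13, -0.26], [-0.2, -0.15], [0.28, -0.17], [-0.23, -0.09], [-0.03, -0.21], [-0.05, -0.27], [0.03, 0.23], [-0.04, 0.15], [-0.05, 0.13]]
1 -1 [241.6 152.9] (241.34, 150.47) [229.2 173.6]
1 0 [220.3 159.7] (220.31, 159.9) [231.4 185.4]
1 1 [198.9 166.5] (198.93, 166.8) [233.8 197.9]
-1 -1 [248.5 173.5] (248.43, 173.27) [246.3 171.8]
-1 0 [226.9 180.4] (226.99, 180.29) [249.  183.6]
-1 1 [205.3 187.4] (205.37, 187.29) [251.8 195.9]
proud tri (array([0.6323194 , 0.0563054 , 0.22060149]), np.float64(2.8223916473123832e-05)) [0.63191992 0.05663681 0.203     ]
green [0.45511588 0.02678682 0.06684674]
```

Emit:
{"api": "carry_out", "payload": {
  "targets": [
    [[0,0,-0.1],[0,0,0],0],
    [[0,0,-0.1],[0,0,0],0],
    [[0.17,-0.117,0],[0,0,0],0],
    [[0.17,-0.117,0],[0,0,0],0],
    [[0.17,-0.117,0],[0,0,0],0],
    [[0.17,-0.117,0],[0,0,0],0],
    [[0.17,-0.117,0],[0,0,0],0],
    [[0.17,-0.117,0],[0,0,0],0]
  ],
  "force": 40
}}

```text
clock: 1.3
position: [0.4215, -0.2983, 0.4549]
tool_rot: [3.141, -0.0, 0.436]
force: [0.9, -0.9, 0.3]
grip_width: -0.0003
```

Emit:
{"api": "carry_out", "payload": {
  "targets": [
    [[0.17,-0.117,0],[0,0,0],0],
    [[0.17,-0.117,0],[0,0,0],0],
    [[0.17,-0.117,0],[0,0,0],0],
    [[0.17,-0.117,0],[0,0,0],0],
    [[0.17,-0.117,0],[0,0,0],0],
    [[0.17,-0.117,0],[0,0,0],0],
    [[0.17,-0.117,0],[0,0,0.02],0],
    [[0.17,-0.117,0],[0,0,0.02],0]
  ]
}}

```text
clock: 2.3
position: [0.6338, 0.0555, 0.4548]
tool_rot: [3.141, -0.0, 0.308]
force: [0.4, -1.1, 0.9]
grip_width: -0.0002
```

```bash
cat >> h.py <<'E'
def toolT(o):
    T=np.eye(4);T[:3,:3]=Ro.from_euler("xyz",o["tool_rot"]).as_matrix();T[:3,3]=o["position"];return T
def need(o,pos,R):
    T=toolT(o); return (T[:3,:3].T@(np.asarray(pos)-T[:3,3])/.25).round(4), ((Ro.from_matrix(T[:3,:3]).inv()*Ro.from_matrix(R)).as_rotvec()/np.pi).round(4)
E
python3 - <<'E'
from h import *
o=bot.observe();print(o["clock"],o["position"],o["tool_rot"],o["force"],o["grip_width"])
R=Ro.from_euler("xyz",[np.pi,0,.3128]).as_matrix()
print(need(o,[.632,.0565,.45],R))
w=imaging.grab_frame("wrist");cv2.imwrite("pics/w1.png",w["pixels"][:,:,::-1])
W=toolT(o)@w["mount"]; print(proj(w,[.632,.0565,.227],W),proj(w,o["position"]+toolT(o)[:3,2]*.173,W),w["mount"].round(3).tolist())
E
```

```text
2.3 [0.63375127 0.055539   0.45477781] [ 3.14149273e+00 -1.21667163e-04  3.07960924e-01] [ 0.38074379 -1.13862536  0.87991602] -0.0002409837274624755
(array([-0.0055, -0.0058,  0.0191]), array([ 0.    , -0.    , -0.0015]))
[252.9302072  213.18987401] [255.15171668 245.986031  ] [[-0.001, -0.953, -0.303, 0.078], [1.0, -0.001, -0.001, -0.001], [0.001, -0.303, 0.953, 0.032], [0.0, 0.0, 0.0, 1.0]]
```

View pics/w1.png

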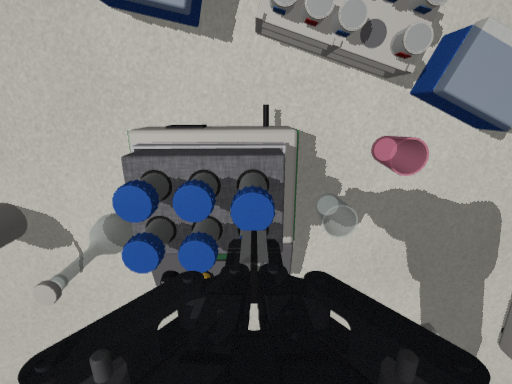

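The wrist view shows the proud cap at (252,209), nearest the camera and clear of its neighbours. The fingertips are at about (252,240), which lines up with the projection. Descending.

Emit:
{"api": "carry_out", "payload": {
  "targets": [
    [[-0.002,-0.006,0.09],[0,0,0],0],
    [[0,0,0.07],[0,0,0],0],
    [[0,0,0.012],[0,0,0],0],
    [[0,0,0.012],[0,0,0],0],
    [[0,0,0.012],[0,0,0],0],
    [[0,0,0.012],[0,0,0],0]
  ]
}}

```text
clock: 3.1
position: [0.6322, 0.0553, 0.4029]
tool_rot: [3.142, -0.001, 0.31]
force: [-0.5, -0.3, 0.0]
grip_width: -0.0001
```

Emit:
{"api": "carry_out", "payload": {
  "targets": [
    [[0,0,0.012],[0,0,0],0],
    [[0,0,0.012],[0,0,0],0],
    [[0,0,0.012],[0,0,0],0]
  ]
}}

```text
clock: 3.48
position: [0.6322, 0.0553, 0.3937]
tool_rot: [3.141, -0.0, 0.31]
force: [-1.2, 0.6, 4.1]
grip_width: -0.0001
```

Emit:
{"api": "carry_out", "payload": {
  "targets": [
    [[0,0,0.012],[0,0,0],0]
  ]
}}

```text
clock: 3.6
position: [0.6322, 0.0553, 0.3906]
tool_rot: [3.141, -0.0, 0.31]
force: [-0.6, -0.6, 5.0]
grip_width: -0.0001
```

Sliding at about 4–5 N. Next, to within about 3 mm of home, then in small steps until the hard stop.

Emit:
{"api": "carry_out", "payload": {
  "targets": [
    [[0,0,0.012],[0,0,0],0],
    [[0,0,0.012],[0,0,0],0]
  ]
}}

```text
clock: 3.85
position: [0.6322, 0.0553, 0.3845]
tool_rot: [3.142, -0.0, 0.31]
force: [1.0, -0.7, 4.5]
grip_width: -0.0004
```

Emit:
{"api": "carry_out", "payload": {
  "targets": [
    [[0,0,0.006],[0,0,0],0],
    [[0,0,0.004],[0,0,0],0]
  ]
}}

```text
clock: 4.1
position: [0.6322, 0.0553, 0.3821]
tool_rot: [3.142, -0.0, 0.31]
force: [0.7, -0.4, 4.6]
grip_width: -0.0002
```

Emit:
{"api": "carry_out", "payload": {
  "targets": [
    [[0,0,0.004],[0,0,0],0]
  ]
}}

```text
clock: 4.22
position: [0.6322, 0.0553, 0.3812]
tool_rot: [3.142, -0.0, 0.31]
force: [1.0, -0.9, 3.8]
grip_width: 0.0003
```

Emit:
{"api": "carry_out", "payload": {
  "targets": [
    [[0,0,0.004],[0,0,0],0]
  ]
}}

```text
clock: 4.35
position: [0.6323, 0.0554, 0.3804]
tool_rot: [3.142, -0.0, 0.31]
force: [-1.0, -1.0, 16.3]
grip_width: -0.0
```

The hard stop shows: the force jumped to 16 N with the tips at z=0.2074, and home is 0.207. I hold for one row, then lift and check.

Emit:
{"api": "carry_out", "payload": {
  "targets": [
    [[0,0,0],[0,0,0],0]
  ]
}}

```text
clock: 4.47
position: [0.6322, 0.0553, 0.3805]
tool_rot: [3.141, -0.0, 0.31]
force: [0.1, -0.9, 7.4]
grip_width: -0.0003
```

Emit:
{"api": "carry_out", "payload": {
  "targets": [
    [[0,0,-0.02],[0,0,0],0],
    [[0,0,-0.1],[0,0,0],0],
    [[0,0,-0.2],[0,0,0],0]
  ]
}}

```text
clock: 4.85
position: [0.6318, 0.0553, 0.4595]
tool_rot: [-3.141, 0.004, 0.31]
force: [0.5, 0.1, 0.7]
grip_width: -0.0001
```

```bash
python3 - <<'E'
from h import *
q=np.load("q.npy");s=np.radians(15.5);c,sn=np.cos(q[2]),np.sin(q[2])
o=bot.observe();print(o["clock"],o["position"],o["force"])
G=np.array([.4551,.0265,.066])
n=np.array([-np.sin(s)*c,-np.sin(s)*sn,np.cos(s)])  # key axis
y=np.array([sn,-c,0]); R=np.c_[np.cross(y,-n),y,-n]
R0=Ro.from_euler("xyz",[np.pi,0,q[2]]).as_matrix()
for g in (.06,.01,0): print(g,G+n*(.173+g),need(o,G+n*(.173+g),R), "untilted axes",need(o,G+n*(.173+g),R0)[0])
w=imaging.grab_frame("wrist");t=imaging.grab_frame("top");sc=imaging.grab_frame("scene")
print(blobs(sc,(105,125),(205,160,262,220)))
W=toolT(o)@w["mount"]
for i,j in [(a,b) for a in(1,-1) for b in(-1,0,1)]:
    l=(q[3]+i*.026,j*.052); print(i,j,proj(w,[q[0]+c*l[0]-sn*l[1],q[1]+sn*l[0]+c*l[1],.207],W).round(1))
print(blobs(w,(105,125),(60,150,330,320),amin=300))
v=np.vstack([cv2.resize(sc["pixels"][155:255,200:310],None,fx=3,fy=3,interpolation=2)])
cv2.imwrite("pics/c2.png",np.hstack([cv2.resize(w["pixels"],(400,300)),v[:,:330]])[:,:,::-1])
E
```

```text
4.85 [0.63177381 0.05534343 0.4594806 ] [0.49485919 0.08833441 0.65911817]
0.06 [0.39585433 0.00734086 0.2905259 ] (array([-0.9545, -0.1047,  0.6797]), array([-0.0002,  0.0874, -0.0008])) untilted axes [-0.9545 -0.1047  0.6797]
0.01 [0.40856799 0.01145227 0.24234437] (array([-0.9003, -0.1047,  0.8722]), array([-0.0002,  0.0874, -0.0008])) untilted axes [-0.9003 -0.1047  0.8722]
0 [0.41111072 0.01227455 0.23270807] (array([-0.8895, -0.1047,  0.9107]), array([-0.0002,  0.0874, -0.0008])) untilted axes [-0.8895 -0.1047  0.9107]
[([249.03, 184.94], [241, 167, 18, 36, 376]), ([231.5, 186.97], [224, 169, 17, 36, 378])]
1 -1 [253.6 199.4]
1 0 [193.9 199.5]
1 1 [134.2 199.7]
-1 -1 [253.8 252.2]
-1 0 [197.9 252.3]
-1 1 [142.  252.4]
[([137.19, 195.76], [116, 175, 46, 42, 1408]), ([195.05, 195.78], [174, 175, 43, 42, 1370]), ([253.06, 195.74], [233, 174, 41, 43, 1346]), ([144.69, 246.79], [124, 227, 43, 40, 1253]), ([199.07, 246.92], [180, 227, 39, 41, 1239])]
```

View pics/c2.png

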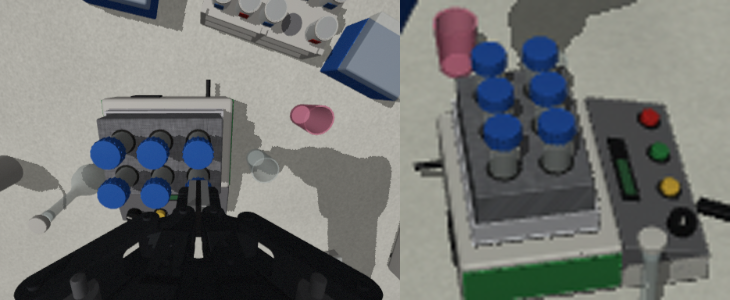

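The pressed tube is now level: in the wrist view all three back-row caps are at v=195.7, and in the scene view both columns have the same 36 px extent. Next, over the green key.

Emit:
{"api": "carry_out", "payload": {
  "targets": [
    [[-0.18,-0.026,0],[0,0,0],0],
    [[-0.18,-0.026,0],[0,0,0],0],
    [[-0.18,-0.026,0],[0,0,0],0],
    [[-0.17,-0.026,0],[0,0,0],0],
    [[0,0,0.16],[0,0,0],0],
    [[0,0,0.16],[0,0,0],0],
    [[0,0,0.16],[0,0,0],0],
    [[-0.1,0,0.1],[0,0.04,0],0]
  ]
}}

```text
clock: 6.0
position: [0.4314, 0.0188, 0.3129]
tool_rot: [-3.14, -0.126, 0.311]
force: [1.2, -0.1, -1.6]
grip_width: -0.0001
```

Emit:
{"api": "carry_out", "payload": {
  "targets": [
    [[-0.1,0,0.05],[0,0.0474,0],0],
    [[0,0,0],[0,0,0],0]
  ]
}}

```text
clock: 6.25
position: [0.4071, 0.0106, 0.2984]
tool_rot: [-3.141, -0.272, 0.309]
force: [-0.1, 0.2, 1.1]
grip_width: 0.0001
```

```bash
cat > g.py <<'E'
from h import *
q=np.load("q.npy");s=np.radians(15.5);c,sn=np.cos(q[2]),np.sin(q[2])
o=bot.observe();print(o["clock"],o["position"],o["tool_rot"],o["force"],o["qpos"].round(2))
G=np.array([.4551,.0265,.066])
n=np.array([-np.sin(s)*c,-np.sin(s)*sn,np.cos(s)]);y=np.array([sn,-c,0]); R=np.c_[np.cross(y,-n),y,-n]
for g in (.03,.01,0): print(g,need(o,G+n*(.173+g),R))
T=toolT(o);tip=T[:3,3]+.173*T[:3,2];print("tip",tip,"rel key along x,y,n",R.T@(tip-G)*1e3)
E
python3 - <<'E'
from g import *
w=imaging.grab_frame("wrist");cv2.imwrite("pics/w3.png",w["pixels"][:,:,::-1])
W=T@w["mount"];print("key px",proj(w,G,W),"tip px",proj(w,tip,W))
E
```

```text
6.25 [0.40710927 0.01060598 0.29843084] [-3.14086499 -0.27183036  0.30944113] [-0.07116795  0.20004882  1.11194721] [ 0.05  0.33 -0.25  2.33  0.19  0.22 -1.62]
0.03 (array([-0.0538, -0.0013,  0.1379]), array([ 0.0001, -0.0004, -0.001 ]))
0.01 (array([-0.0539, -0.0013,  0.2179]), array([ 0.0001, -0.0004, -0.001 ]))
0 (array([-0.0539, -0.0013,  0.2579]), array([ 0.0001, -0.0004, -0.001 ]))
tip [0.45131439 0.02487103 0.13178326] rel key along x,y,n [ 13.62586451   0.38512909 -64.48727526]
key px [254.27233909 222.29074828] tip px [255.10120656 245.68359951]
```

View pics/w3.png

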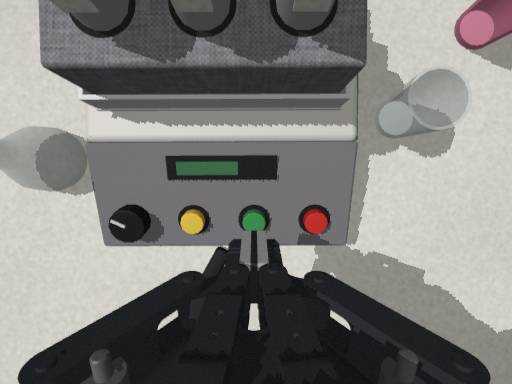

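The view shows the green key at (254,220), predicted (254,222), with yellow and red 61 px to either side. The fingertip needs 13 mm along -x. Joints 4 and 6 are near their limits, so I approach in steps.

Emit:
{"api": "carry_out", "payload": {
  "targets": [
    [[-0.02,0,0.1],[0,0,0],0],
    [[-0.034,0,0.06],[0,0,0],0],
    [[0,0,0],[0,0,0],0]
  ]
}}

```text
clock: 6.68
position: [0.4095, 0.0104, 0.2645]
tool_rot: [3.137, -0.267, 0.311]
force: [0.0, 0.1, 0.3]
grip_width: -0.0002
```

```bash
python3 g.py
```

```text
6.675 [0.40945409 0.0103688  0.26448287] [ 3.13746615 -0.26707743  0.3105065 ] [0.00406768 0.14979376 0.28104871] [ 0.12  0.42 -0.34  2.34  0.68  0.17 -2.09]
0.03 (array([-0.0256, -0.0052,  0.0049]), array([ 0.0015,  0.0011, -0.0007]))
0.01 (array([-0.0253, -0.0056,  0.0849]), array([ 0.0015,  0.0011, -0.0007]))
0 (array([-0.0252, -0.0057,  0.1249]), array([ 0.0015,  0.0011, -0.0007]))
tip [0.45314553 0.02363903 0.09761778] rel key along x,y,n [  5.80918133   2.12078401 -31.20007423]
```

Emit:
{"api": "carry_out", "payload": {
  "targets": [
    [[0.032,-0.004,-0.01],[0,-0.02,0],0],
    [[0.031,-0.004,0],[0,-0.02,0],0],
    [[0,0,0],[0,0,0],0]
  ]
}}

```text
clock: 7.05
position: [0.423, 0.0172, 0.2715]
tool_rot: [3.14, -0.144, 0.309]
force: [-0.1, -0.3, 0.7]
grip_width: 0.0
```

```bash
python3 g.py
```

```text
7.05 [0.42296192 0.01717762 0.27149105] [ 3.13992512 -0.14389438  0.30949272] [-0.06919524 -0.25647432  0.71622325] [ 0.24  0.45 -0.51  2.26  0.56  0.39 -1.99]
0.03 (array([-0.088 ,  0.0043,  0.0272]), array([ 0.0007,  0.0403, -0.001 ]))
0.01 (array([-0.0779,  0.0041,  0.1065]), array([ 0.0007,  0.0403, -0.001 ]))
0 (array([-0.0728,  0.004 ,  0.1462]), array([ 0.0007,  0.0403, -0.001 ]))
tip [0.44667899 0.02445871 0.10027923] rel key along x,y,n [  0.83442341  -0.64885391 -35.34159696]
```

Emit:
{"api": "carry_out", "payload": {
  "targets": [
    [[0.006,0.002,0.06],[0,0,0],0],
    [[0.004,0,0.052],[0,0,0],0],
    [[0,0,0],[0,0,0],0]
  ]
}}

```text
clock: 7.42
position: [0.4281, 0.0185, 0.2433]
tool_rot: [3.139, -0.143, 0.311]
force: [0.2, -0.4, 0.2]
grip_width: 0.0003
```

```bash
python3 g.py; python3 - <<'E'
from g import *
w=imaging.grab_frame("wrist");cv2.imwrite("pics/w4.png",w["pixels"][130:330,130:380,::-1].repeat(2,0).repeat(2,1))
E
```

```text
7.425 [0.42812789 0.01852391 0.24327532] [ 3.13874717 -0.14293238  0.31082301] [ 0.15419385 -0.39517167  0.22867076] [ 0.17  0.51 -0.43  2.26  0.64  0.32 -2.06]
0.03 (array([-0.093 ,  0.0033, -0.0875]), array([ 0.001 ,  0.0406, -0.0005]))
0.01 (array([-0.0828,  0.003 , -0.0081]), array([ 0.001 ,  0.0406, -0.0005]))
0 (array([-0.0777,  0.0029,  0.0315]), array([ 0.001 ,  0.0406, -0.0005]))
tip [0.45174069 0.02559213 0.07204018] rel key along x,y,n [-1.73510185 -0.16981968 -6.74933141]
7.425 [0.42812789 0.01852391 0.24327532] [ 3.13874717 -0.14293238  0.31082301] [ 0.15419385 -0.39517167  0.22867076] [ 0.17  0.51 -0.43  2.26  0.64  0.32 -2.06]
0.03 (array([-0.093 ,  0.0033, -0.0875]), array([ 0.001 ,  0.0406, -0.0005]))
0.01 (array([-0.0828,  0.003 , -0.0081]), array([ 0.001 ,  0.0406, -0.0005]))
0 (array([-0.0777,  0.0029,  0.0315]), array([ 0.001 ,  0.0406, -0.0005]))
tip [0.45174069 0.02559213 0.07204018] rel key along x,y,n [-1.73510185 -0.16981968 -6.74933141]
```

View pics/w4.png

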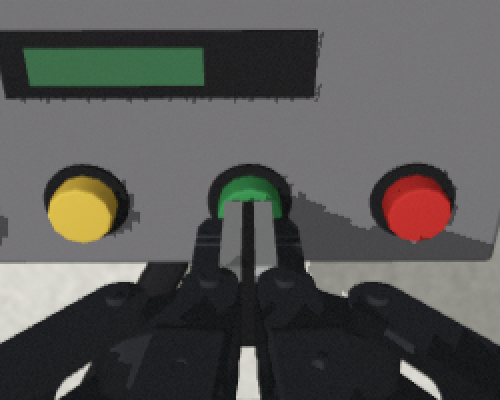

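The tips stand over the green key, whose rear half is visible, well clear of yellow and red. Pressing in small steps.

Emit:
{"api": "carry_out", "payload": {
  "targets": [
    [[0.008,0,0.006],[0,0,0],0],
    [[0.001,0,0.006],[0,0,0],0],
    [[0.001,0,0.006],[0,0,0],0]
  ]
}}

```text
clock: 7.85
position: [0.4314, 0.0192, 0.2395]
tool_rot: [3.139, -0.144, 0.31]
force: [-0.4, -0.3, 1.6]
grip_width: -0.0002
```

Emit:
{"api": "carry_out", "payload": {
  "targets": [
    [[0.001,0,0.006],[0,0,0],0],
    [[0,0,0.004],[0,0,0],0]
  ]
}}

```text
clock: 8.1
position: [0.432, 0.0194, 0.237]
tool_rot: [3.139, -0.144, 0.31]
force: [0.3, 0.4, 2.7]
grip_width: 0.0002
```

Emit:
{"api": "carry_out", "payload": {
  "targets": [
    [[0.001,0,0.005],[0,0,0],0]
  ]
}}

```text
clock: 8.22
position: [0.4324, 0.0195, 0.2358]
tool_rot: [3.138, -0.144, 0.31]
force: [-0.5, -0.4, 6.0]
grip_width: -0.0001
```

Emit:
{"api": "carry_out", "payload": {
  "targets": [
    [[0,0,0.002],[0,0,0],0]
  ]
}}

```text
clock: 8.35
position: [0.4325, 0.0196, 0.2354]
tool_rot: [3.138, -0.144, 0.31]
force: [-3.5, -1.7, 16.2]
grip_width: 0.0002
```

Emit:
{"api": "carry_out", "payload": {
  "targets": [
    [[0,0,0],[0,0,0],0]
  ]
}}

```text
clock: 8.48
position: [0.4325, 0.0196, 0.2355]
tool_rot: [3.138, -0.144, 0.31]
force: [-2.1, -1.7, 12.4]
grip_width: 0.0
```

The key is bottomed: 12–16 N, with the force along the key's axis. Backing straight out, then checking.

Emit:
{"api": "carry_out", "payload": {
  "targets": [
    [[0,0,-0.01],[0,0,0],0],
    [[-0.004,0,-0.03],[0,0,0],0],
    [[-0.01,0,-0.1],[0,0,0],0],
    [[0,0,-0.2],[0,0,0],0],
    [[0,0,-0.2],[0,0,0],0],
    [[0,0,0],[0,0,0],0]
  ]
}}

```text
clock: 9.22
position: [0.4106, 0.0127, 0.3713]
tool_rot: [3.136, -0.148, 0.309]
force: [0.4, -0.6, -0.1]
grip_width: -0.0002
```

```bash
python3 - <<'E'
from g import *
w=imaging.grab_frame("wrist");t=imaging.grab_frame("top");sc=imaging.grab_frame("scene")
for n,hr in dict(red=(172,6),green=(50,75),yellow=(18,32)).items(): print(n,blobs(sc,hr,(270,185,310,225)),blobs(w,hr,(150,150,380,330),amin=60))
print(blobs(sc,(105,125),(205,160,262,220)))
cv2.imwrite("pics/end.png",np.hstack([cv2.resize(w["pixels"],(400,300)),cv2.resize(sc["pixels"][135:315,140:380],(400,300))])[:,:,::-1])
E
```

```text
9.225 [0.41056949 0.01273548 0.37129676] [ 3.13608131 -0.14790659  0.30922172] [ 0.41905671 -0.57127646 -0.0544565 ] [ 0.48  0.26 -0.75  2.19  0.3   0.63 -1.74]
0.03 (array([-9.490e-02,  2.000e-04,  4.294e-01]), array([ 0.002,  0.039, -0.001]))
0.01 (array([-8.510e-02, -4.000e-04,  5.088e-01]), array([ 0.002,  0.039, -0.001]))
0 (array([-0.0802, -0.0006,  0.5485]), array([ 0.002,  0.039, -0.001]))
tip [0.43514473 0.01958559 0.20018821] rel key along x,y,n [  15.51349513    0.43881234 -134.95050031]
red [([282.81, 193.55], [280, 191, 7, 6, 31])] [([300.7, 181.2], [292, 172, 19, 19, 294])]
green [([286.12, 204.83], [284, 203, 6, 5, 24]), ([274.82, 213.43], [273, 208, 5, 11, 28])] [([252.46, 181.64], [244, 172, 18, 20, 273])]
yellow [([289.45, 216.58], [287, 214, 6, 6, 31])] [([204.65, 181.66], [195, 172, 20, 20, 299])]
[([249.08, 185.12], [241, 167, 18, 36, 372]), ([231.52, 187.02], [224, 169, 17, 36, 377])]
```

View pics/end.png

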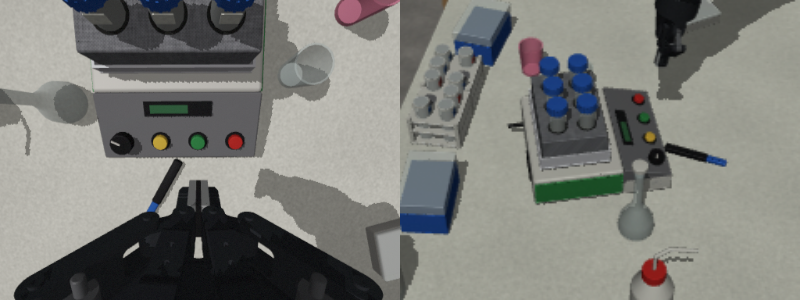

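The tubes are level, the green key is back at its original pixel (286.12, 204.83), and the yellow and red keys haven't moved. The flask, pen and beaker stand as before, and the arm is clear. Handing in.

```bash
python3 -c "
from workcell import job; print(job.job_done())"
```

```text
the job is handed in; nothing more can be done
None
```

I pressed the proud tube fully home, then pressed the green start key right down and let it spring back. The job was handed in at about 9.4 s on the robot clock.

- **Tube:** The proud one was in the back row, at the -y end. It slid down under about 4–5 N and stopped hard at a 16 N reading, with the fingertips at z = 0.2074 m (home is 0.207 m). Afterwards the wrist view showed the three back-row caps level to a tenth of a pixel.
- **Start key:** It was pressed to its stop, where the reading was 12–16 N (fully down at 3.5 N), then released. In the scene image it is back at its original pixel. The tool was tilted about 8° instead of the full 15.5°, because the square pose ran joints 4 and 6 close to their limits.
- **Surroundings:** The yellow and red keys are at exactly their original pixels. By eye, the knob, flask, beaker and marker look unmoved. I didn't measure those, and the box and wash bottle were only partly in the last pictures.

No check failed. Key and cap positions in the wrist view were off by up to about 5 pixels (a few mm) from prediction, too little to matter here.

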